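Get the dip tin out from behind the cans

ROBOT

A 6-joint arm with a two-finger parallel gripper is mounted at the origin on the work surface. World frame = base frame: x ahead of the robot, y to its left, z up, the work surface at z = 0. Lengths are in m, angles in rad, forces in N, time in s.
With the tool pointing down it reaches from about 0.35 to 0.925 m from the base axis. Payload 6.4 kg.
Tool frame: the origin (TCP) lies midway between the tips of the shut fingers; the grasp point (between the pads) lies 19 mm behind it; z points along the fingers, y is the line along which they close (so a half turn about z gives the same grasp; the last joint's range is limited). The gripper opens to 85 mm and grips with 20 to 120 N. Pads are 22 mm wide; open, the fingers measure 114 mm over their backs; the gripper's body (76 mm by 85 mm) begins 54 mm behind the grasp point. The pads swing forward as they close: fully open they stand 13 mm farther back than shut.
Start: joints at [-1.475, 0.245, 1.558, -0, 1.339, -0.174], TCP at [0.173, -0.626, 0.231] pointing down, gripper open.
Joint ranges: [-3.13, 3.13], [-1.02, 2.26], [0.13, 2.54], [-0.95, 4.09], [0.21, 2.88], [-2.74, 2.74]. Speed limits (rad/s): [2.57, 2.57, 3.14, 3.14, 3.14, 3.14].

INTERFACE

Orientations are given as a 3x3 rotation matrix whose columns are the frame's x, y, z axes.
In Python, from plant import status, cams, close_job gives the robot as it stands. The module is installed in compiled form; this text tells all that it offers.
- The arm moves only by the tool move_arm, never from a script. Its arguments are lists of equal length, an entry for each row: "linear": the shift along the world's x, y, z in cm, a list of three; "twist": the turn, a rotation vector about the world's x, y, z in degrees, a list of three; "hand": the gripper command: -1 is fully open, 1 is shut, values between are in proportion. In form: {"linear": [[dx, dy, dz], ...], "twist": [[wx, wy, wz], ...], "hand": [hand, ...]}. A call has exactly 8 rows; each row is the pose to reach, as a shift and turn from the pose commanded when the call began; what a row does not reach only later rows make up. A row lasts 1/10 s, in which the tool goes at most 50 mm and 8.59 degrees, less where a joint would pass 70% of its speed; a pose out of reach is approached as far as the arm can. A call with a gripper value outside its range is refused whole. The fingers move at their own pace and stop on an object; the grip force is fixed at half the most. Time passes only in rows, so rows that repeat a pose let the fingers close, or fill a call up. It gives the time, the measured TCP pose, the force, the opening and the grip force at its end, in the units of the state.
- status.get_obs(): the state, without advancing time (a new reading comes with each control period).
- cams.snapshot(name): name is "scene" or "top"; returns a dict with "img" (480x640x3 uint8, red, green, blue), "range_z" (480x640 float32, m along the optical axis (not along the pixel's ray), 0 where there is no reading), "mtx" (3x3 intrinsics, pixels), "k1" (the pictures are not rectified: a ray, as slopes to the right and down, at radius r is drawn at 1 + k1 r^2 times it, then the intrinsics apply), "extrinsics" (4x4, takes a point from camera to world coordinates). Camera axes: x right, y up, looking along -z (the intrinsics and any distortion apply to the point x, -y, -z); pixel columns grow to the right and rows downward; lengths in m; the calibration is good to about 2 mm. A picture is of the moment at which its call begins.
- close_job(): hands the job in; it is judged then, once.
The state is a dict: "clock": time; "joints": joint angles; "qd": joint speeds; "joint_efforts": joint torques, N m; "tcp_pos": TCP position; "orientation": TCP orientation; "contact_force": force on the tool from outside, world axes, zero at the start; "wrist_torque": the same for the moment, N m; "width": opening from 0.0 (shut) to 1.0 (fully open); "grip_force": force on a finger pad.
Only numpy, scipy, OpenCV 4.12 (cv2) and the standard library are available. Lean on these libraries where they do the work, as an engineer would, in place of code of your own. Each camera call takes 0.05 s, during which the arm holds its last target. There are 200 camera calls.

TASK

The blue-lidded tin of nozzle dip stands at the back of the consumables tray, boxed in by two spray cans and a yellow bottle. Move all three of them over onto the black rubber mat, then seat the tin in the round cup of the torch stand, and then put each can and the bottle back in the tray on the very circle it came from. Set everything down gently and upright, and leave the tip box and the copper nozzle in the tray where they are.

Things in the scene. Friction and masses are not known exactly. Their poses are not given: they have to be found in the camera images.
- green_can: Aerosol can, loose, upright: white cylinder 52 mm diameter with a green band, aluminium shoulder and green cap (43 mm diameter); straight wall from 0 to 105 mm, 135 mm high overall, about 0.18 kg. Its origin is the centre of its underside, z up along its axis; round, so its yaw means nothing.
- red_can: Aerosol can, loose, upright: grey cylinder 52 mm diameter with a red band, aluminium shoulder and red cap (43 mm diameter); straight wall from 0 to 100 mm, 130 mm high overall, about 0.18 kg. Its origin is the centre of its underside, z up along its axis; round, so its yaw means nothing.
- yellow_bottle: Plastic bottle, loose, upright: yellow cylinder 52 mm diameter with a white label and a narrow black screw cap (33 mm diameter); straight wall from 0 to 95 mm, 125 mm high overall, about 0.2 kg. Its origin is the centre of its underside, z up along its axis; round, so its yaw means nothing.
- dip_tin: The tin of nozzle dip, loose, upright: low round tin 56 mm diameter, 50 mm high, straight wall, white label and blue lid, about 0.25 kg. Its origin is the centre of its underside, z up along its axis; round, so its yaw means nothing.
- tray: Grey open steel tray with a black liner, fixed during the run: 170 mm (its x) by 240 mm (its y), floor 4 mm above the table, rim 18 mm above the table, 4 mm walls. Origin: centre of its underside. Four yellow circles of 61 mm are painted on the floor, centred (x, y, in the tray's frame, mm): (35, 0) where the dip tin stands, and (35, 62), (35, -62), (-27, 0), where the three taller containers stand in changing order, each within 3 mm of its circle's centre.
- mat: Black ribbed rubber mat lying on the table, fixed: the side area, 270 mm (its x) by 150 mm (its y), top face 4 mm above the table; nothing stands on it at the start. Origin: centre of its underside. It lies to the left or to the right of the tray.
- torch_stand: Blue torch stand, fixed, on the other side of the tray from the mat. Origin: at table level on the axis of its cup, an upright dark steel ring of 80 mm inner and 86 mm outer diameter, floor 8 mm and rim 22 mm above the table (12 mm to spare round the tin). Its base plate reaches 215 mm to +x, where a post carries a welding torch along x, 50 to 135 mm high and at least 80 mm from the cup's axis.
- tip_box: Bystander in the tray: black box of contact tips, 42 x 42 x 25 mm, loose, near (-50, 80) mm in the tray's frame. Origin: centre of its underside.
- gas_nozzle: Bystander in the tray: copper gas nozzle standing upright, 24 mm diameter, 44 mm high, loose, near (-50, -80) mm in the tray's frame. Origin: centre of its underside.
There are look-alikes about, which are no part of the job. There is more than one size of the dip_tin; the one meant has the size given above. Leave any turquoise look-alike of the green_can alone.

How it is judged:
On the way, in this order (a step that is already met when the one before it is completed fails the run):
1. both cans and the bottle stand upright on the mat together (x of green_can in the frame of mat between -0.135 and 0.135 m and y of green_can in the frame of mat between -0.075 and 0.075 m and z of each of green_can, red_can, yellow_bottle in the frame of mat below 0.008 m and angle between each of green_can, red_can, yellow_bottle's own z axis and vertical below 0.1 rad and linear speed of each of green_can, red_can, yellow_bottle below 0.05 m/s and x of red_can in the frame of mat between -0.135 and 0.135 m and y of red_can in the frame of mat between -0.075 and 0.075 m and x of yellow_bottle in the frame of mat between -0.135 and 0.135 m and y of yellow_bottle in the frame of mat between -0.075 and 0.075 m), for 0.2 s.
2. the tin stands in the cup of the torch stand (horizontal distance between dip_tin and torch_stand below 0.014 m and z of dip_tin in the frame of torch_stand between 0.004 and 0.012 m and angle between dip_tin's own z axis and vertical below 0.1 rad and linear speed of dip_tin below 0.02 m/s and angular speed of dip_tin below 0.3 rad/s and contact force between dip_tin and the fingers below 0.5 N), for 0.2 s.
At the end, for the whole second after the job is handed in: The dip tin stands upright and flat on the floor of the stand's cup (axis within 14 mm of the cup's), and each can and the bottle stands upright in the tray within 15 mm of where it stood at the start; all are released and at rest (all of step 2 and distance of each of green_can, red_can, yellow_bottle from where it was at the start of the episode below 0.015 m and angle between each of green_can, red_can, yellow_bottle's own z axis and vertical below 0.1 rad and linear speed of each of green_can, red_can, yellow_bottle below 0.02 m/s and angular speed of each of green_can, red_can, yellow_bottle below 0.3 rad/s and contact force between each of green_can, red_can, yellow_bottle and the fingers below 0.5 N); the robot touches nothing.
It fails at once if a container or the tin is tipped over (angle between any of green_can, red_can, yellow_bottle, dip_tin's own z axis and vertical above 0.6 rad).
It fails at once if the tip box or the gas nozzle in the tray is pushed out of place (over 25 mm) (distance of any of tip_box, gas_nozzle from where it was at the start of the episode above 0.025 m).
It fails at once if a container or the tin is dropped or slammed down (over 70 N on tray, mat or stand) (contact force between any of green_can, red_can, yellow_bottle, dip_tin and tray above 70 N or contact force between any of green_can, red_can, yellow_bottle, dip_tin and mat above 70 N or contact force between any of green_can, red_can, yellow_bottle, dip_tin and torch_stand above 70 N).
It also fails if it takes over 138 s, if anything falls off the work surface, if the arm or the gripper's body presses on something with over 40 N, if the wrist force passes 120 N, or if a joint passes its speed limit or range.

## Working session

There is one attempt and no reset: what is moved stays moved. The work goes in short steps, Python scripts to look and compute and a tool call to move; the robot and the scene stay as the last step left them, time stands still between calls to the robot, and variables do not carry over. Pictures are saved under pics/ and viewed, at most 14 in all, crops included, and the job is handed in when it is done.

Besides the shell and the picture viewer there is one more tool, called after ">>>" as name(argument=value, ...) on one line, values as JSON. move_arm: Moves the arm, as the interface text tells. Its arguments: {"type":"object","properties":{"linear":{"type":"array"},"twist":{"type":"array"},"hand":{"type":"array"}},"required":["linear","twist","hand"]}

```bash
mkdir -p pics
cat > h.py <<'E'
import numpy as np, cv2
from plant import status, cams
def snap(n,f):
    s=cams.snapshot(n); cv2.imwrite('pics/'+f,s['img'][:,:,::-1]); np.savez('pics/'+f[:-4]+'.npz',**s); return s
def ray(s,u,v):
    K=s['mtx']; d=np.array([(u-K[0,2])/K[0,0],(v-K[1,2])/K[1,1]]); x=d.copy()
    for _ in range(20): x=d/(1+float(s['k1'])*(x@x))
    T=s['extrinsics']; return T[:3,3], T[:3,:3]@np.array([x[0],-x[1],-1])
def atz(s,u,v,z):
    o,d=ray(s,u,v); return o+d*(z-o[2])/d[2]
def bydepth(s,u,v):
    o,d=ray(s,u,v); return o+d*float(s['range_z'][int(v),int(u)])
def cloud(s):
    K=s['mtx']; v,u=np.mgrid[0:480,0:640]
    d=np.stack([(u-K[0,2])/K[0,0],(v-K[1,2])/K[1,1]],-1); x=d.copy()
    for _ in range(20): x=d/(1+float(s['k1'])*(x**2).sum(-1,keepdims=True))
    z=s['range_z']; p=np.stack([x[...,0]*z,-x[...,1]*z,-z],-1); T=s['extrinsics']
    return p@T[:3,:3].T+T[:3,3]
def load(f): return dict(np.load('pics/'+f))
E
python3 - <<'E'
from h import *
for n in ('top','scene'):
    s=snap(n,n+'0.png'); print(s['extrinsics'].round(3),s['mtx'],s['k1'])
print(status.get_obs())
E
```

```text
[[ 0.026  0.974 -0.225  0.352]
 [-1.     0.026 -0.     0.022]
 [ 0.005  0.225  0.974  1.175]
 [ 0.     0.     0.     1.   ]] [[576.02801035   0.         309.9427645 ]
 [  0.         576.02801035 238.37591805]
 [  0.           0.           1.        ]] -0.146098333056516
[[ 0.646 -0.409  0.645  1.192]
 [ 0.763  0.346 -0.545 -0.49 ]
 [-0.     0.844  0.536  0.545]
 [ 0.     0.     0.     1.   ]] [[472.58267957   0.         324.21091297]
 [  0.         472.58267957 238.84439976]
 [  0.           0.           1.        ]] -0.020632300603111185
{'clock': 0.1, 'joints': array([-1.47510991e+00,  2.45719185e-01,  1.55889071e+00, -1.52747434e-06,
        1.33869721e+00, -1.74117447e-01]), 'qd': array([ 0.00199919, -0.00061637, -0.00239083,  0.00220719, -0.00232448,
        0.00019306]), 'joint_efforts': array([-3.18193388e-04, -4.30670571e+01, -3.27128112e+01, -1.68342272e-04,
        2.80386012e-03, -2.70767899e-06]), 'tcp_pos': array([ 0.17319865, -0.62598334,  0.23030729]), 'orientation': array([[ 9.63823123e-01,  2.66542605e-01, -1.65279503e-04],
       [ 2.66542492e-01, -9.63821658e-01,  1.70646973e-03],
       [ 2.95546923e-04, -1.68878900e-03, -9.99998530e-01]]), 'contact_force': array([-0.86639135,  1.01429004,  0.65178861]), 'wrist_torque': array([-0.04151843, -0.03977312,  0.00660346]), 'grip_force': 0.0, 'width': 1.00175770600384}
```

View pics/top0.png

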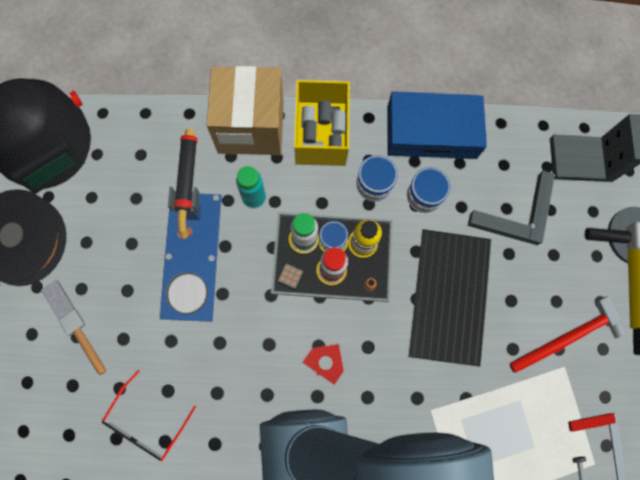

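View pics/scene0.png

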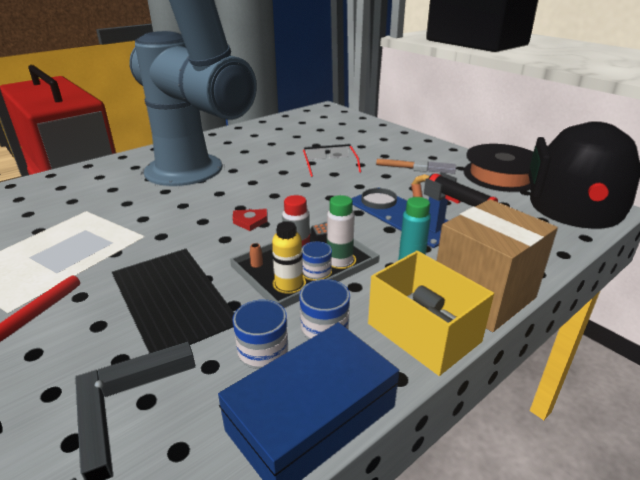

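Tin candidates in the top view: (334,236) in the tray, (377,177) and (429,188) behind it. The one in the tray is small and boxed in, so it fits. Green can: (303,225) with a true green cap in the tray. The turquoise one at (250,185) stands outside it. I'll confirm in a crop and measure.

Run:
```python
from h import *
s=load('top0.png'.replace('.png','.npz'))
im=s['img'][:,:,::-1]
a=cv2.resize(im[205:310,265:400],None,fx=5.9,fy=5.7,interpolation=cv2.INTER_CUBIC); cv2.imwrite('pics/crop1.png',a)
P=cloud(s)
hsv=cv2.cvtColor(s['img'],cv2.COLOR_RGB2HSV)
for n,u,v in (('green',303,225),('red',333,257),('yel',369,230),('tin',334,234),('bigA',377,174),('bigB',429,183),('cup',187,293)):
    p=P[v-28:v+28,u-28:u+28].reshape(-1,3); c=P[v,u]; 
    top=np.median(P[v-3:v+4,u-3:u+4].reshape(-1,3),0)
    q=p[np.abs(p[:,2]-top[2])<.004]; q=q[np.hypot(*(q-top)[:,:2].T)<.05]
    (cx,cy),r=cv2.minEnclosingCircle(q[:,:2].astype(np.float32))
    print(n,top.round(4),'mean',q.mean(0).round(4),'enc',round(cx,4),round(cy,4),round(r,4),len(q))
for n,pts,z in (('tray rim',((278,214),(392,220),(388,301),(274,293)),.018),('mat',((424,230),(491,239),(481,366),(410,357)),.004),('cupimg',((187,293),(167,293),(207,293),(187,273),(187,313)),.022),('plate',((181,193),(220,196),(213,322),(160,318)),.004)):
    print(n,[atz(s,u,v,z)[:2].round(3).tolist() for u,v in pts])
```

```text
green [0.616  0.036  0.1387] mean [0.6189 0.0359 0.1383] enc 0.6188 0.0359 0.0216 373
red [ 0.5578 -0.021   0.1337] mean [ 0.5556 -0.0228  0.1334] enc 0.5561 -0.0225 0.0215 384
yel [ 0.6121 -0.0878  0.1281] mean [ 0.6151 -0.0875  0.1282] enc 0.6155 -0.0871 0.0173 226
tin [ 0.6206 -0.0254  0.0542] mean [ 0.6191 -0.0235  0.054 ] enc 0.6049 -0.0249 0.0433 582
bigA [ 0.744  -0.1101  0.0705] mean [ 0.7453 -0.1111  0.0707] enc 0.7456 -0.1113 0.0409 1093
bigB [ 0.7276 -0.2157  0.0714] mean [ 0.7228 -0.219   0.0709] enc 0.7236 -0.2192 0.0408 1051
cup [0.4991 0.2712 0.0087] mean [0.4983 0.2708 0.0083] enc 0.4991 0.2711 0.0501 1437
tray rim [[0.669, 0.09], [0.662, -0.147], [0.493, -0.139], [0.503, 0.092]]
mat [[0.646, -0.217], [0.631, -0.361], [0.366, -0.331], [0.382, -0.185]]
cupimg [[0.497, 0.268], [0.496, 0.309], [0.499, 0.227], [0.538, 0.271], [0.457, 0.265]]
plate [[0.714, 0.301], [0.709, 0.216], [0.442, 0.215], [0.446, 0.325]]
```

View pics/crop1.png

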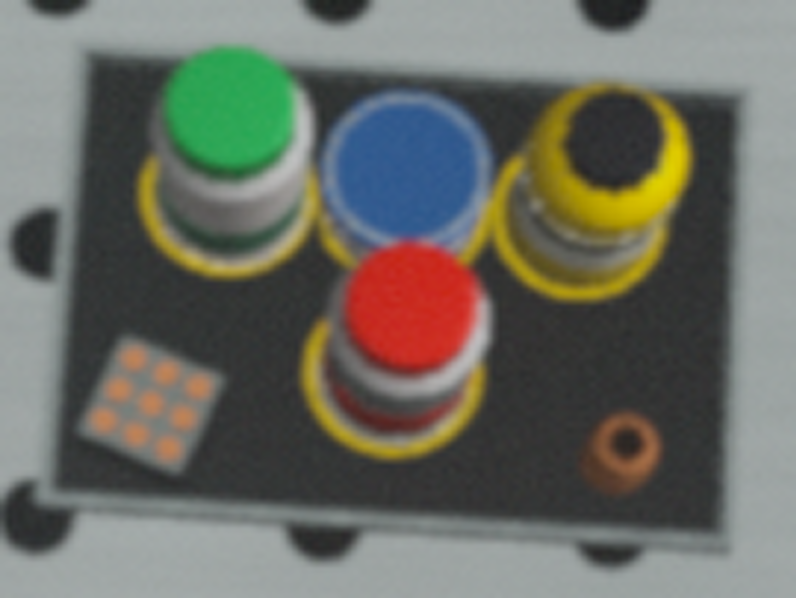

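The crop confirms it: green cap at (230,110), red at (410,305), black/yellow at (615,140), and the small 56 mm tin between them at (405,165), while the two big tins (82 mm) stand outside the tray. Red goes first, with the fingers closing along world y.

>>> move_arm(linear=[[3,4.5,0],[6.5,10,0],[10,15.7,0],[13,20.5,0],[16,25.2,0],[19,30,0],[22,34.7,0],[25,39.4,0]], twist=[[0,0,-2],[0,0,-4],[0,0,-7],[0,0,-10],[0,0,-13],[0,0,-15.5],[0,0,-15.5],[0,0,-15.5]], hand=[-1,-1,-1,-1,-1,-1,-1,-1])

```text
clock: 0.9
tcp_pos: [0.388, -0.2867, 0.231]
orientation: [[1.0, -0.001, 0.0], [-0.001, -1.0, 0.0], [0.0, -0.0, -1.0]]
contact_force: [0.7, 0.3, -0.5]
width: 1.002
grip_force: 0.0
```

>>> move_arm(linear=[[3,4.7,0],[6,9.4,0],[9,14,0],[11.5,18,0],[13,20.5,0],[13.3,20.95,0],[13.3,20.95,0],[13.3,20.95,0]], twist=[[0,0,0],[0,0,0],[0,0,0],[0,0,0],[0,0,0],[0,0,0],[0,0,0],[0,0,0]], hand=[-1,-1,-1,-1,-1,-1,-1,-1])

```text
clock: 1.7
tcp_pos: [0.52, -0.0798, 0.2309]
orientation: [[1.0, -0.001, -0.001], [-0.001, -1.0, -0.0], [-0.001, 0.0, -1.0]]
contact_force: [-0.1, -0.7, -0.3]
width: 0.999
grip_force: 0.0
```

>>> move_arm(linear=[[1.2,2,0],[2.4,4,0],[3.2,5.2,0],[3.6,5.7,0],[3.6,5.7,-2],[3.6,5.7,-4],[3.6,5.7,-6],[3.6,5.7,-7]], twist=[[0,0,0],[0,0,0],[0,0,0],[0,0,0],[0,0,0],[0,0,0],[0,0,0],[0,0,0]], hand=[-1,-1,-1,-1,-1,-1,-1,-1])

```text
clock: 2.5
tcp_pos: [0.5553, -0.0229, 0.1593]
orientation: [[1.0, -0.002, -0.003], [-0.002, -1.0, 0.0], [-0.003, -0.0, -1.0]]
contact_force: [0.1, -0.6, -0.1]
width: 1.005
grip_force: 0.0
```

>>> move_arm(linear=[[0.1,0,-2],[0.1,0,-4],[0.1,0,-6],[0.1,0,-7.5],[0.1,0,-8.5],[0.1,0,-9],[0.1,0,-9],[0.1,0,-9]], twist=[[0,0,0],[0,0,0],[0,0,0],[0,0,0],[0,0,0],[0,0,0],[0,0,0],[0,0,0]], hand=[-1,-1,-1,-1,-1,-1,-1,1])

```text
clock: 3.3
tcp_pos: [0.5582, -0.0224, 0.0721]
orientation: [[1.0, -0.001, 0.001], [-0.001, -1.0, -0.0], [0.001, 0.0, -1.0]]
contact_force: [-0.7, 0.1, -0.4]
width: 0.856
grip_force: 0.0
```

>>> move_arm(linear=[[0,0,0],[0,0,0],[0,0,0],[0,0,0],[0,0,0],[0,0,0],[0,0,0],[0,0,0.5]], twist=[[0,0,0],[0,0,0],[0,0,0],[0,0,0],[0,0,0],[0,0,0],[0,0,0],[0,0,0]], hand=[1,1,1,1,1,1,1,1])

```text
clock: 4.1
tcp_pos: [0.5569, -0.022, 0.0758]
orientation: [[1.0, -0.001, -0.001], [-0.001, -1.0, 0.001], [-0.001, -0.001, -1.0]]
contact_force: [0.1, -0.4, -3.3]
width: 0.592
grip_force: 62.5
```

>>> move_arm(linear=[[0,0,1],[0,0,3],[0,0,5.5],[0,0,8],[0,0,10.5],[-0.5,-0.5,13],[-1.5,-2.5,14.5],[-3,-5,15]], twist=[[0,0,0],[0,0,0],[0,0,0],[0,0,0],[0,0,0],[0,0,0],[0,0,0],[0,0,0]], hand=[1,1,1,1,1,1,1,1])

```text
clock: 4.9
tcp_pos: [0.5282, -0.0723, 0.2289]
orientation: [[1.0, 0.001, 0.004], [0.001, -1.0, -0.001], [0.004, 0.001, -1.0]]
contact_force: [-0.3, -0.5, -1.8]
width: 0.592
grip_force: 62.7
```

>>> move_arm(linear=[[-1.5,-2.7,0],[-3,-5.5,0],[-4.5,-8.5,0],[-6,-11.5,0],[-7.5,-14.2,0],[-8.8,-16.8,-1],[-9.7,-18.4,-3],[-10.1,-19.2,-5]], twist=[[0,0,0],[0,0,0],[0,0,0],[0,0,0],[0,0,0],[0,0,0],[0,0,0],[0,0,0]], hand=[1,1,1,1,1,1,1,1])

```text
clock: 5.7
tcp_pos: [0.4257, -0.2655, 0.1762]
orientation: [[1.0, -0.003, 0.001], [-0.003, -1.0, -0.001], [0.001, 0.001, -1.0]]
contact_force: [-0.6, 0.6, -2.2]
width: 0.593
grip_force: 62.8
```

>>> move_arm(linear=[[0,0.1,-2],[0,0.1,-4.5],[0,0.1,-7],[0,0.1,-9],[0,0.1,-9.8],[0,0.1,-10.1],[0,0.1,-10.3],[0,0.1,-10.5]], twist=[[0,0,0],[0,0,0],[0,0,0],[0,0,0],[0,0,0],[0,0,0],[0,0,0],[0,0,0]], hand=[1,1,1,1,1,1,1,1])

```text
clock: 6.5
tcp_pos: [0.4272, -0.2639, 0.0725]
orientation: [[1.0, -0.001, 0.002], [-0.001, -1.0, -0.002], [0.002, 0.002, -1.0]]
contact_force: [-2.1, 0.7, 14.0]
width: 0.594
grip_force: 64.6
```

>>> move_arm(linear=[[0,0,-0.1],[0,0,-0.1],[0,0,-0.1],[0,0,-0.1],[0,0,-0.1],[0,0,-0.1],[0,0,2],[0,0,5]], twist=[[0,0,0],[0,0,0],[0,0,0],[0,0,0],[0,0,0],[0,0,0],[0,0,0],[0,0,0]], hand=[1,1,-1,-1,-1,-1,-1,-1])

```text
clock: 7.3
tcp_pos: [0.4253, -0.2621, 0.12]
orientation: [[1.0, -0.001, -0.003], [-0.001, -1.0, 0.003], [-0.003, -0.003, -1.0]]
contact_force: [-0.8, -0.2, 1.6]
width: 0.999
grip_force: 0.0
```

>>> move_arm(linear=[[0,0,3],[0.5,1,7],[2.5,4,10.5],[5,8,11],[7.5,11.5,11],[10,15,11],[12,18.5,11],[14,22,11]], twist=[[0,0,0],[0,0,0],[0,0,0],[0,0,0],[0,0,0],[0,0,0],[0,0,0],[0,0,0]], hand=[-1,-1,-1,-1,-1,-1,-1,-1])

```text
clock: 8.1
tcp_pos: [0.5672, -0.0416, 0.2312]
orientation: [[1.0, -0.001, 0.0], [-0.001, -1.0, -0.0], [0.0, 0.0, -1.0]]
contact_force: [0.6, -0.5, -0.7]
width: 0.999
grip_force: 0.0
```

Remaining: dx 5.2, dy 7.8, then down to z 0.076.

>>> move_arm(linear=[[1.7,2.6,0],[3.4,5.2,0],[4.7,7,0],[5.2,7.7,0],[5.2,7.75,-2],[5.2,7.75,-4],[5.2,7.75,-6],[5.2,7.75,-7]], twist=[[0,0,0],[0,0,0],[0,0,0],[0,0,0],[0,0,0],[0,0,0],[0,0,0],[0,0,0]], hand=[-1,-1,-1,-1,-1,-1,-1,-1])

```text
clock: 8.9
tcp_pos: [0.6171, 0.0338, 0.159]
orientation: [[1.0, -0.001, -0.004], [-0.001, -1.0, 0.0], [-0.004, -0.0, -1.0]]
contact_force: [0.2, -0.6, 0.1]
width: 0.998
grip_force: 0.0
```

>>> move_arm(linear=[[0,0,-2],[0,0,-4],[0,0,-6],[0,0,-7.5],[0,0,-8.3],[0,0,-8.5],[0,0,-8.5],[0,0,-8.5]], twist=[[0,0,0],[0,0,0],[0,0,0],[0,0,0],[0,0,0],[0,0,0],[0,0,0],[0,0,0]], hand=[-1,-1,-1,-1,-1,-1,-1,1])

```text
clock: 9.7
tcp_pos: [0.6193, 0.0342, 0.0774]
orientation: [[1.0, -0.001, 0.002], [-0.001, -1.0, -0.0], [0.002, 0.0, -1.0]]
contact_force: [0.7, 0.2, 0.2]
width: 0.864
grip_force: 0.0
```

>>> move_arm(linear=[[0,0,0],[0,0,0],[0,0,0],[0,0,0],[0,0,0],[0,0,0],[0,0,0],[0,0,0.5]], twist=[[0,0,0],[0,0,0],[0,0,0],[0,0,0],[0,0,0],[0,0,0],[0,0,0],[0,0,0]], hand=[1,1,1,1,1,1,1,1])

```text
clock: 10.5
tcp_pos: [0.6178, 0.0343, 0.0807]
orientation: [[1.0, -0.001, -0.002], [-0.001, -1.0, 0.0], [-0.002, -0.0, -1.0]]
contact_force: [0.5, 0.4, -1.0]
width: 0.592
grip_force: 62.4
```

>>> move_arm(linear=[[0,0,1],[0,0,3],[0,0,5.5],[0,0,8],[0,0,10.5],[-0.5,-0.5,13],[-1.2,-2.5,15],[-2.2,-5,15.5]], twist=[[0,0,0],[0,0,0],[0,0,0],[0,0,0],[0,0,0],[0,0,0],[0,0,0],[0,0,0]], hand=[1,1,1,1,1,1,1,1])

```text
clock: 11.3
tcp_pos: [0.5974, -0.0159, 0.2397]
orientation: [[1.0, 0.001, 0.005], [0.001, -1.0, -0.001], [0.005, 0.001, -1.0]]
contact_force: [0.0, -0.1, -1.2]
width: 0.59
grip_force: 62.6
```

>>> move_arm(linear=[[-1.2,-3,0],[-2.4,-6.2,0],[-3.6,-9.5,0],[-4.8,-12.8,0],[-6,-16,0],[-7.2,-19.5,0],[-8.3,-22.6,0],[-8.8,-24.8,-1]], twist=[[0,0,0],[0,0,0],[0,0,0],[0,0,0],[0,0,0],[0,0,0],[0,0,0],[0,0,0]], hand=[1,1,1,1,1,1,1,1])

```text
clock: 12.1
tcp_pos: [0.508, -0.266, 0.2279]
orientation: [[1.0, -0.002, 0.002], [-0.002, -1.0, -0.002], [0.002, 0.002, -1.0]]
contact_force: [-0.3, -0.6, -1.0]
width: 0.59
grip_force: 62.6
```

>>> move_arm(linear=[[0,-0.4,-2],[0,-0.5,-4.5],[0,-0.5,-7],[0,-0.5,-9.5],[0,-0.5,-11.5],[0,-0.5,-13],[0,-0.5,-13.8],[0,-0.5,-14.3]], twist=[[0,0,0],[0,0,0],[0,0,0],[0,0,0],[0,0,0],[0,0,0],[0,0,0],[0,0,0]], hand=[1,1,1,1,1,1,1,1])

```text
clock: 12.9
tcp_pos: [0.5084, -0.2687, 0.083]
orientation: [[1.0, -0.001, -0.0], [-0.001, -1.0, 0.0], [-0.0, -0.0, -1.0]]
contact_force: [-0.1, -0.2, -1.2]
width: 0.594
grip_force: 62.6
```

>>> move_arm(linear=[[0,0,-0.3],[0,0,-0.5],[0,0,-0.7],[0,0,-0.7],[0,0,-0.7],[0,0,-0.7],[0,0,-0.7],[0,0,-0.7]], twist=[[0,0,0],[0,0,0],[0,0,0],[0,0,0],[0,0,0],[0,0,0],[0,0,0],[0,0,0]], hand=[1,1,1,1,-1,-1,-1,-1])

```text
clock: 13.7
tcp_pos: [0.5085, -0.2688, 0.0763]
orientation: [[1.0, -0.001, 0.0], [-0.001, -1.0, -0.0], [0.0, 0.0, -1.0]]
contact_force: [-0.5, -0.6, 0.4]
width: 1.0
grip_force: 0.0
```

>>> move_arm(linear=[[0,0,1],[0,0,3],[0,0,6],[0,0,9],[0,0,12],[0.5,1.5,14.5],[2,4,15.5],[4,7,15.5]], twist=[[0,0,0],[0,0,0],[0,0,0],[0,0,0],[0,0,0],[0,0,0],[0,0,0],[0,0,0]], hand=[-1,-1,-1,-1,-1,-1,-1,-1])

```text
clock: 14.5
tcp_pos: [0.5498, -0.1994, 0.2351]
orientation: [[1.0, -0.003, 0.005], [-0.003, -1.0, -0.003], [0.005, 0.003, -1.0]]
contact_force: [0.5, 0.2, 0.7]
width: 0.998
grip_force: 0.0
```

>>> move_arm(linear=[[1.7,3,0],[3.4,6,0],[5,8.6,0],[6.2,10.4,0],[6.7,11.1,-1],[6.7,11.2,-3],[6.7,11.2,-5],[6.7,11.2,-7]], twist=[[0,0,0],[0,0,0],[0,0,0],[0,0,0],[0,0,0],[0,0,0],[0,0,0],[0,0,0]], hand=[-1,-1,-1,-1,-1,-1,-1,-1])

```text
clock: 15.3
tcp_pos: [0.615, -0.0872, 0.1602]
orientation: [[1.0, -0.001, -0.0], [-0.001, -1.0, -0.0], [-0.0, 0.0, -1.0]]
contact_force: [-0.8, 0.1, 0.4]
width: 0.999
grip_force: 0.0
```

>>> move_arm(linear=[[0,0,-2],[0,0,-4],[0,0,-6],[0,0,-8],[0,0,-9.2],[0,0,-9.5],[0,0,-9.5],[0,0,-9.5]], twist=[[0,0,0],[0,0,0],[0,0,0],[0,0,0],[0,0,0],[0,0,0],[0,0,0],[0,0,0]], hand=[-1,-1,-1,-1,-1,-1,-1,1])

```text
clock: 16.1
tcp_pos: [0.6162, -0.0871, 0.0674]
orientation: [[1.0, -0.001, 0.002], [-0.001, -1.0, -0.001], [0.002, 0.001, -1.0]]
contact_force: [-0.7, 0.8, 1.3]
width: 0.855
grip_force: 0.0
```

>>> move_arm(linear=[[0,0,0],[0,0,0],[0,0,0],[0,0,0],[0,0,0],[0,0,0],[0,0,0],[0,0,0.5]], twist=[[0,0,0],[0,0,0],[0,0,0],[0,0,0],[0,0,0],[0,0,0],[0,0,0],[0,0,0]], hand=[1,1,1,1,1,1,1,1])

```text
clock: 16.9
tcp_pos: [0.615, -0.0865, 0.0708]
orientation: [[1.0, -0.001, -0.001], [-0.001, -1.0, 0.001], [-0.001, -0.001, -1.0]]
contact_force: [0.1, 0.5, -1.6]
width: 0.594
grip_force: 62.5
```

>>> move_arm(linear=[[0,0,1],[0,0,3],[0,0,5.5],[0,-0.5,7.5],[-0.2,-2,8],[-0.5,-4.5,8],[-0.9,-7,8],[-1.2,-9.5,8]], twist=[[0,0,0],[0,0,0],[0,0,0],[0,0,0],[0,0,0],[0,0,0],[0,0,0],[0,0,0]], hand=[1,1,1,1,1,1,1,1])

```text
clock: 17.7
tcp_pos: [0.6023, -0.183, 0.1502]
orientation: [[1.0, -0.001, -0.002], [-0.001, -1.0, 0.001], [-0.002, -0.001, -1.0]]
contact_force: [0.9, 0.1, -2.1]
width: 0.593
grip_force: 62.6
```

>>> move_arm(linear=[[-0.4,-2.5,0],[-0.8,-5,0],[-1.1,-7.5,0],[-1.4,-9.2,-1],[-1.5,-9.9,-3],[-1.5,-9.9,-5],[-1.5,-9.9,-6.5],[-1.5,-9.9,-7.3]], twist=[[0,0,0],[0,0,0],[0,0,0],[0,0,0],[0,0,0],[0,0,0],[0,0,0],[0,0,0]], hand=[1,1,1,1,1,1,1,1])

```text
clock: 18.5
tcp_pos: [0.587, -0.2799, 0.0753]
orientation: [[1.0, -0.001, -0.004], [-0.001, -1.0, 0.003], [-0.004, -0.003, -1.0]]
contact_force: [-0.9, -0.2, -1.9]
width: 0.593
grip_force: 62.7
```

>>> move_arm(linear=[[0,0,-0.3],[0,0,-0.6],[0,0,-0.9],[0,0,-1.2],[0,0,-1.2],[0,0,-1.2],[0,0,-1.2],[0,0,-1.2]], twist=[[0,0,0],[0,0,0],[0,0,0],[0,0,0],[0,0,0],[0,0,0],[0,0,0],[0,0,0]], hand=[1,1,1,1,-1,-1,-1,-1])

```text
clock: 19.3
tcp_pos: [0.5886, -0.2808, 0.0665]
orientation: [[1.0, -0.001, 0.0], [-0.001, -1.0, -0.0], [0.0, 0.0, -1.0]]
contact_force: [0.3, -0.2, -0.5]
width: 0.998
grip_force: 0.0
```

>>> move_arm(linear=[[0,0,1],[0,0,3],[0,0,6],[0,0,9],[0,2,11],[0,5,11],[0,8,11],[0,11,11]], twist=[[0,0,0],[0,0,0],[0,0,0],[0,0,0],[0,0,0],[0,0,0],[0,0,0],[0,0,0]], hand=[-1,-1,-1,-1,-1,-1,-1,-1])

```text
clock: 20.1
tcp_pos: [0.5886, -0.1699, 0.1775]
orientation: [[1.0, -0.001, 0.001], [-0.001, -1.0, -0.001], [0.001, 0.001, -1.0]]
contact_force: [0.9, 0.3, -0.4]
width: 0.998
grip_force: 0.0
```

```bash
cat >> h.py <<'E'
def tops(s,cs):
    P=cloud(s).reshape(-1,3)
    for n,x,y,z,rr in cs:
        q=P[(np.abs(P[:,2]-z)<.005)&(np.hypot(P[:,0]-x,P[:,1]-y)<.04)]
        if len(q)<10: print(n,'none'); continue
        (cx,cy),r=cv2.minEnclosingCircle(q[:,:2].astype(np.float32)); print(n,'mean',q.mean(0).round(4),'enc',round(cx,4),round(cy,4),round(r,4),len(q))
E
python3 - <<'E'
from h import *
s=snap('top','top1.png')
tops(s,[('red',.4265,-.2635,.134,0),('green',.508,-.269,.139,0),('yel',.588,-.281,.129,0),('tin',.6175,-.0245,.054,0)])
E
```

```text
red mean [ 0.4256 -0.2644  0.1333] enc 0.4262 -0.2649 0.0218 401
green mean [ 0.5064 -0.2719  0.1384] enc 0.5101 -0.2686 0.0212 265
yel none
tin mean [ 0.6188 -0.0233  0.0538] enc 0.6194 -0.0235 0.0289 609
```

View pics/top1.png

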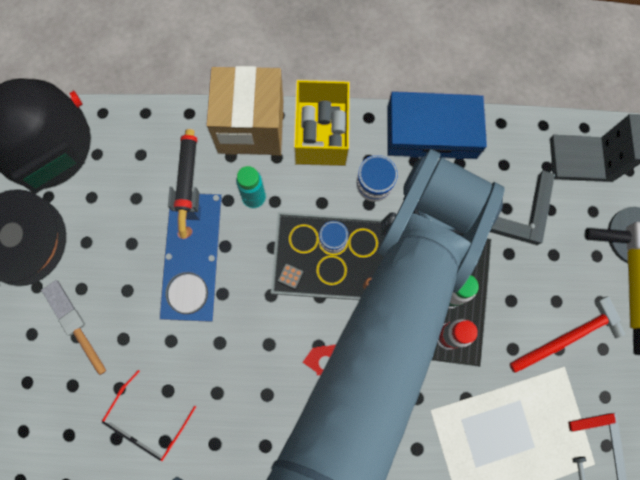

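Red (461,333) and green (465,290) stand on the mat, the three circles are empty, and the tin at (334,236) is untouched. Yellow is hidden under the arm, so I'll check it once the arm is over the tin.

>>> move_arm(linear=[[0.7,3,0],[1.4,6.5,0],[2.1,9.5,0],[2.7,12.5,0],[3.1,14.2,0],[3.1,14.65,-2],[3.1,14.65,-4],[3.1,14.65,-6]], twist=[[0,0,0],[0,0,0],[0,0,0],[0,0,0],[0,0,0],[0,0,0],[0,0,0],[0,0,0]], hand=[-1,-1,-1,-1,-1,-1,-1,-1])

```text
clock: 20.95
tcp_pos: [0.6199, -0.0244, 0.1163]
orientation: [[1.0, -0.0, 0.001], [-0.0, -1.0, -0.001], [0.001, 0.001, -1.0]]
contact_force: [0.3, -0.6, -0.3]
width: 1.0
grip_force: 0.0
```

Run:
```python
from h import *
s=snap('top','top2.png')
tops(s,[('red',.4265,-.2635,.134,0),('green',.508,-.269,.139,0),('yel',.588,-.281,.129,0)])
print(status.get_obs()['tcp_pos'])
```

```text
red mean [ 0.4255 -0.2642  0.1334] enc 0.4252 -0.2646 0.0213 406
green mean [ 0.51   -0.2674  0.1384] enc 0.5103 -0.268 0.0216 392
yel mean [ 0.5882 -0.2816  0.1282] enc 0.5882 -0.2813 0.0166 222
[ 0.61738888 -0.02410148  0.1121756 ]
```

>>> move_arm(linear=[[0,0,-2],[0,0,-4],[0,0,-6],[0,0,-8],[0,0,-9.2],[0,0,-9.7],[0,0,-9.7],[0,0,-9.7]], twist=[[0,0,0],[0,0,0],[0,0,0],[0,0,0],[0,0,0],[0,0,0],[0,0,0],[0,0,0]], hand=[-1,-1,-1,-1,-1,-1,-1,1])

```text
clock: 21.8
tcp_pos: [0.6203, -0.0245, 0.0204]
orientation: [[1.0, -0.001, 0.002], [-0.001, -1.0, -0.0], [0.002, 0.0, -1.0]]
contact_force: [0.4, -0.0, 0.3]
width: 0.859
grip_force: 0.0
```

>>> move_arm(linear=[[0,0,0],[0,0,0],[0,0,0],[0,0,0],[0,0,0],[0,0,0],[0,0,0],[0,0,0]], twist=[[0,0,0],[0,0,0],[0,0,0],[0,0,0],[0,0,0],[0,0,0],[0,0,0],[0,0,0]], hand=[1,1,1,1,1,1,1,1])

```text
clock: 22.6
tcp_pos: [0.6207, -0.0244, 0.0209]
orientation: [[1.0, -0.001, 0.003], [-0.001, -1.0, -0.001], [0.003, 0.001, -1.0]]
contact_force: [-0.6, 0.5, 5.9]
width: 0.641
grip_force: 64.1
```

Run:
```python
from h import *
s=load('top0.npz'); P=cloud(s).reshape(-1,3)
# ring rim ~22mm
q=P[(abs(P[:,2]-.021)<.006)&(np.hypot(P[:,0]-.499,P[:,1]-.271)<.055)]
f=P[(abs(P[:,2]-.008)<.003)&(np.hypot(P[:,0]-.499,P[:,1]-.271)<.036)]
print(len(q),q.mean(0),cv2.minEnclosingCircle(q[:,:2].astype(np.float32)),cv2.fitEllipse(q[:,:2].astype(np.float32)) if len(q)>5 else '')
im=s['img'][245:340,140:235,::-1]; cv2.imwrite('pics/cup.png',cv2.resize(im,None,fx=6,fy=6,interpolation=cv2.INTER_CUBIC))
```

```text
234 [0.49809479 0.27273992 0.02063297] ((0.49851974844932556, 0.2751655578613281), 0.04699722304940224) ((0.49844521284103394, 0.2707439363002777), (0.08116012066602707, 0.08230135589838028), 178.97201538085938)
```

View pics/cup.png

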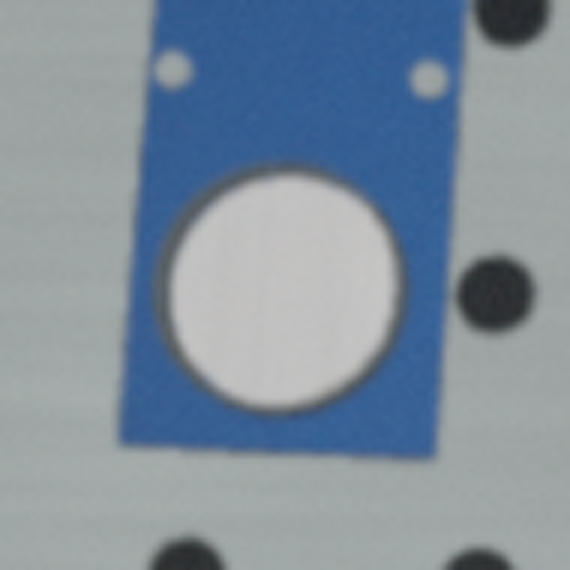

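The ring spans crop x 157–407 and y 160–413, putting the cup axis near (0.498, 0.270). The tin is gripped.

>>> move_arm(linear=[[0,0,1],[0,0,3],[0,0,5.5],[-1,0.5,7.5],[-2.5,2,8],[-4.5,4.5,8],[-6.5,7.5,8],[-8.5,10.5,8]], twist=[[0,0,0],[0,0,0],[0,0,0],[0,0,0],[0,0,0],[0,0,0],[0,0,0],[0,0,0]], hand=[1,1,1,1,1,1,1,1])

```text
clock: 23.4
tcp_pos: [0.5329, 0.0815, 0.099]
orientation: [[1.0, -0.002, -0.001], [-0.002, -1.0, 0.0], [-0.001, -0.0, -1.0]]
contact_force: [0.1, 0.0, -2.9]
width: 0.64
grip_force: 63.8
```

>>> move_arm(linear=[[-1,3,0],[-2,6,0],[-2.8,9,0],[-3.3,12,0],[-3.6,15,0],[-3.6,17.3,0],[-3.6,18.6,0],[-3.6,18.85,0]], twist=[[0,0,0],[0,0,0],[0,0,0],[0,0,0],[0,0,0],[0,0,0],[0,0,0],[0,0,0]], hand=[1,1,1,1,1,1,1,1])

```text
clock: 24.2
tcp_pos: [0.498, 0.27, 0.0991]
orientation: [[1.0, 0.001, -0.001], [0.001, -1.0, -0.0], [-0.001, 0.0, -1.0]]
contact_force: [0.1, -0.0, -2.8]
width: 0.64
grip_force: 63.9
```

>>> move_arm(linear=[[0,0,-1],[0,0,-2.5],[0,0,-4],[0,0,-5],[0,0,-5.5],[0,0,-6],[0,0,-6],[0,0,-6]], twist=[[0,0,0],[0,0,0],[0,0,0],[0,0,0],[0,0,0],[0,0,0],[0,0,0],[0,0,0]], hand=[1,1,1,1,1,1,1,1])

```text
clock: 25.0
tcp_pos: [0.4989, 0.2694, 0.0396]
orientation: [[1.0, -0.001, 0.001], [-0.001, -1.0, 0.0], [0.001, -0.0, -1.0]]
contact_force: [0.1, 0.2, -3.2]
width: 0.646
grip_force: 64.0
```

>>> move_arm(linear=[[0,0,-0.3],[0,0,-0.6],[0,0,-0.9],[0,0,-1.1],[0,0,-1.3],[0,0,-1.4],[0,0,-1.5],[0,0,-1.5]], twist=[[0,0,0],[0,0,0],[0,0,0],[0,0,0],[0,0,0],[0,0,0],[0,0,0],[0,0,0]], hand=[1,1,1,1,1,1,1,1])

```text
clock: 25.8
tcp_pos: [0.4985, 0.2693, 0.0249]
orientation: [[1.0, -0.001, -0.0], [-0.001, -1.0, -0.0], [-0.0, 0.0, -1.0]]
contact_force: [-3.5, -1.0, 3.9]
width: 0.637
grip_force: 64.5
```

Touching the floor. Release and rise.

>>> move_arm(linear=[[0,0,0],[0,0,0],[0,0,0],[0,0,0],[0,0,0],[0,0,1],[0,0,3],[0,0,5]], twist=[[0,0,0],[0,0,0],[0,0,0],[0,0,0],[0,0,0],[0,0,0],[0,0,0],[0,0,0]], hand=[-1,-1,-1,-1,-1,-1,-1,-1])

```text
clock: 26.6
tcp_pos: [0.4984, 0.2692, 0.0752]
orientation: [[1.0, -0.001, -0.0], [-0.001, -1.0, -0.0], [-0.0, 0.0, -1.0]]
contact_force: [-0.3, -0.9, 0.1]
width: 1.004
grip_force: 0.0
```

>>> move_arm(linear=[[0,0,3],[0,0,7],[0,-1,11],[0,-3,14],[0,-6,15],[0,-9.5,15],[0,-13,15],[0,-16.5,15]], twist=[[0,0,0],[0,0,0],[0,0,0],[0,0,0],[0,0,0],[0,0,0],[0,0,0],[0,0,0]], hand=[-1,-1,-1,-1,-1,-1,-1,-1])

```text
clock: 27.4
tcp_pos: [0.4984, 0.1031, 0.2253]
orientation: [[1.0, -0.0, 0.002], [-0.0, -1.0, -0.0], [0.002, 0.0, -1.0]]
contact_force: [0.9, 0.1, 0.5]
width: 1.0
grip_force: 0.0
```

Run:
```python
from h import *
s=snap('top','top3.png')
tops(s,[('tin',.4985,.2695,.058,0),('red',.4265,-.2635,.134,0),('green',.508,-.269,.139,0),('yel',.588,-.281,.129,0)])
cv2.imwrite('pics/cup2.png',cv2.resize(s['img'][245:340,140:235,::-1],None,fx=6,fy=6,interpolation=cv2.INTER_CUBIC))
```

```text
tin mean [0.498  0.2785 0.0583] enc 0.498 0.2714 0.0272 369
red mean [ 0.4254 -0.2644  0.1333] enc 0.4261 -0.2643 0.0217 398
green mean [ 0.51   -0.2676  0.1382] enc 0.5103 -0.2682 0.0217 392
yel mean [ 0.5881 -0.2814  0.1282] enc 0.5885 -0.2819 0.017 221
```

View pics/cup2.png

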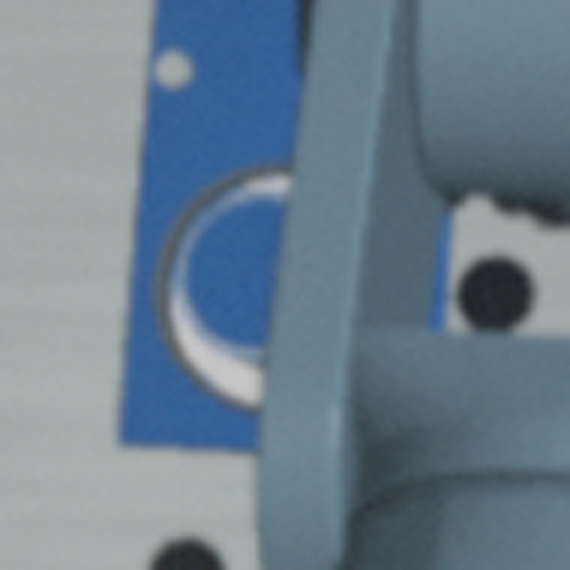

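The tin sits in the cup with its lid at 58 mm, so its base is on the 8 mm floor, near (0.498, 0.270). Next the yellow bottle goes back.

>>> move_arm(linear=[[0.7,-3,0],[1.5,-6.5,0],[2.3,-10,0],[3.1,-13.5,0],[3.9,-17,0],[4.7,-20.5,0],[5.5,-24,0],[6.3,-27.5,0]], twist=[[0,0,0],[0,0,0],[0,0,0],[0,0,0],[0,0,0],[0,0,0],[0,0,0],[0,0,0]], hand=[-1,-1,-1,-1,-1,-1,-1,-1])

```text
clock: 28.25
tcp_pos: [0.5617, -0.1722, 0.2251]
orientation: [[1.0, -0.001, 0.001], [-0.001, -1.0, -0.0], [0.001, 0.0, -1.0]]
contact_force: [0.0, 1.2, -0.4]
width: 1.004
grip_force: 0.0
```

>>> move_arm(linear=[[0.8,-3,0],[1.5,-6,0],[2.2,-9,0],[2.6,-10.6,0],[2.7,-10.9,-1],[2.7,-10.9,-3],[2.7,-10.9,-5],[2.7,-10.9,-7]], twist=[[0,0,0],[0,0,0],[0,0,0],[0,0,0],[0,0,0],[0,0,0],[0,0,0],[0,0,0]], hand=[-1,-1,-1,-1,-1,-1,-1,-1])

```text
clock: 29.05
tcp_pos: [0.5882, -0.278, 0.153]
orientation: [[1.0, 0.0, -0.001], [0.0, -1.0, 0.001], [-0.001, -0.001, -1.0]]
contact_force: [-0.2, 0.1, -0.8]
width: 0.998
grip_force: 0.0
```

>>> move_arm(linear=[[0,0,-2],[0,0,-4],[0,0,-6],[0,0,-7.8],[0,0,-8.6],[0,0,-8.8],[0,0,-8.8],[0,0,-8.8]], twist=[[0,0,0],[0,0,0],[0,0,0],[0,0,0],[0,0,0],[0,0,0],[0,0,0],[0,0,0]], hand=[-1,-1,-1,-1,-1,-1,-1,1])

```text
clock: 29.85
tcp_pos: [0.5892, -0.2801, 0.0675]
orientation: [[1.0, -0.001, 0.002], [-0.001, -1.0, -0.001], [0.002, 0.001, -1.0]]
contact_force: [0.2, -0.1, 0.3]
width: 0.857
grip_force: 0.0
```

>>> move_arm(linear=[[0,0,0],[0,0,0],[0,0,0],[0,0,0],[0,0,0],[0,0,0],[0,0,0],[0,0,0]], twist=[[0,0,0],[0,0,0],[0,0,0],[0,0,0],[0,0,0],[0,0,0],[0,0,0],[0,0,0]], hand=[1,1,1,1,1,1,1,1])

```text
clock: 30.65
tcp_pos: [0.5893, -0.2805, 0.0677]
orientation: [[1.0, -0.001, 0.002], [-0.001, -1.0, -0.002], [0.002, 0.002, -1.0]]
contact_force: [-0.5, -0.4, 4.6]
width: 0.592
grip_force: 62.2
```

>>> move_arm(linear=[[0,0,1],[0,0,3],[0,0,5.5],[0,0.5,7.5],[0.2,2,8],[0.5,4.5,8],[0.9,7,8],[1.2,9.5,8]], twist=[[0,0,0],[0,0,0],[0,0,0],[0,0,0],[0,0,0],[0,0,0],[0,0,0],[0,0,0]], hand=[1,1,1,1,1,1,1,1])

```text
clock: 31.45
tcp_pos: [0.5996, -0.1823, 0.1447]
orientation: [[1.0, -0.001, -0.002], [-0.001, -1.0, 0.002], [-0.002, -0.002, -1.0]]
contact_force: [-0.1, -0.1, -1.9]
width: 0.592
grip_force: 62.6
```

>>> move_arm(linear=[[0.4,2.5,0],[0.8,5,0],[1.1,7.5,0],[1.4,9.2,-1],[1.5,9.9,-3],[1.5,9.9,-5],[1.5,9.9,-6.5],[1.5,9.9,-7.3]], twist=[[0,0,0],[0,0,0],[0,0,0],[0,0,0],[0,0,0],[0,0,0],[0,0,0],[0,0,0]], hand=[1,1,1,1,1,1,1,1])

```text
clock: 32.25
tcp_pos: [0.6139, -0.085, 0.0704]
orientation: [[1.0, -0.001, -0.004], [-0.001, -1.0, 0.001], [-0.004, -0.001, -1.0]]
contact_force: [-0.4, 0.2, -2.4]
width: 0.596
grip_force: 62.6
```

>>> move_arm(linear=[[0,0,-0.2],[0,0,-0.4],[0,0,-0.6],[0,0,-0.7],[0,0,-0.7],[0,0,-0.7],[0,0,-0.7],[0,0,-0.7]], twist=[[0,0,0],[0,0,0],[0,0,0],[0,0,0],[0,0,0],[0,0,0],[0,0,0],[0,0,0]], hand=[1,1,1,1,1,1,1,1])

```text
clock: 33.05
tcp_pos: [0.6164, -0.0861, 0.0677]
orientation: [[1.0, -0.001, 0.002], [-0.001, -1.0, -0.001], [0.002, 0.001, -1.0]]
contact_force: [-0.9, -0.2, 6.0]
width: 0.593
grip_force: 63.1
```

Contact. Release, rise and head to green at (0.510, -0.268).

>>> move_arm(linear=[[0,0,0],[0,0,0],[0,0,0],[0,0,0],[0,0,0],[0,0,1],[0,0,3],[0,0,5.5]], twist=[[0,0,0],[0,0,0],[0,0,0],[0,0,0],[0,0,0],[0,0,0],[0,0,0],[0,0,0]], hand=[-1,-1,-1,-1,-1,-1,-1,-1])

```text
clock: 33.85
tcp_pos: [0.6148, -0.0855, 0.1215]
orientation: [[1.0, -0.001, -0.002], [-0.001, -1.0, 0.001], [-0.002, -0.001, -1.0]]
contact_force: [0.0, 0.8, 0.8]
width: 1.002
grip_force: 0.0
```

>>> move_arm(linear=[[0,0,3],[0,0,6],[-0.5,-1,9],[-2,-3.5,10.5],[-4,-7,10.5],[-6,-10.5,10.5],[-8,-14,10.5],[-9.8,-16.8,10.5]], twist=[[0,0,0],[0,0,0],[0,0,0],[0,0,0],[0,0,0],[0,0,0],[0,0,0],[0,0,0]], hand=[-1,-1,-1,-1,-1,-1,-1,-1])

```text
clock: 34.65
tcp_pos: [0.5166, -0.2554, 0.2273]
orientation: [[1.0, -0.001, 0.001], [-0.001, -1.0, -0.001], [0.001, 0.001, -1.0]]
contact_force: [0.1, -1.1, 0.6]
width: 0.999
grip_force: 0.0
```

>>> move_arm(linear=[[-0.5,-1,0],[-0.7,-1.3,-1.5],[-0.7,-1.3,-4],[-0.7,-1.3,-6.5],[-0.7,-1.3,-9],[-0.7,-1.3,-11.5],[-0.7,-1.3,-13.5],[-0.7,-1.3,-15]], twist=[[0,0,0],[0,0,0],[0,0,0],[0,0,0],[0,0,0],[0,0,0],[0,0,0],[0,0,0]], hand=[-1,-1,-1,-1,-1,-1,-1,-1])

```text
clock: 35.45
tcp_pos: [0.5102, -0.2647, 0.0738]
orientation: [[1.0, 0.001, -0.002], [0.001, -1.0, 0.002], [-0.002, -0.002, -1.0]]
contact_force: [-0.5, -0.3, -0.7]
width: 1.001
grip_force: 0.0
```

>>> move_arm(linear=[[0,0,0],[0,0,0],[0,0,0],[0,0,0],[0,0,0],[0,0,0],[0,0,0],[0,0,0]], twist=[[0,0,0],[0,0,0],[0,0,0],[0,0,0],[0,0,0],[0,0,0],[0,0,0],[0,0,0]], hand=[-1,1,1,1,1,1,1,1])

```text
clock: 36.25
tcp_pos: [0.5117, -0.2677, 0.0781]
orientation: [[1.0, -0.001, 0.003], [-0.001, -1.0, -0.002], [0.003, 0.002, -1.0]]
contact_force: [-0.1, -0.9, 5.2]
width: 0.597
grip_force: 62.7
```

>>> move_arm(linear=[[0,0,1],[0,0,3],[0,0,5.5],[0,0,8],[0,0,10.5],[0.5,0.5,13],[1.2,2.5,15],[2.2,5,15.5]], twist=[[0,0,0],[0,0,0],[0,0,0],[0,0,0],[0,0,0],[0,0,0],[0,0,0],[0,0,0]], hand=[1,1,1,1,1,1,1,1])

```text
clock: 37.05
tcp_pos: [0.5332, -0.2173, 0.2344]
orientation: [[1.0, -0.003, 0.003], [-0.003, -1.0, -0.002], [0.003, 0.002, -1.0]]
contact_force: [0.7, 0.9, -1.4]
width: 0.597
grip_force: 62.6
```

>>> move_arm(linear=[[1.2,3,0],[2.4,6.2,0],[3.6,9.5,0],[4.8,12.8,0],[6,16,0],[7.2,19.5,0],[8,22.6,0],[8.6,24.8,0]], twist=[[0,0,0],[0,0,0],[0,0,0],[0,0,0],[0,0,0],[0,0,0],[0,0,0],[0,0,0]], hand=[1,1,1,1,1,1,1,1])

```text
clock: 37.85
tcp_pos: [0.6181, 0.0335, 0.231]
orientation: [[1.0, 0.001, -0.001], [0.001, -1.0, 0.001], [-0.001, -0.001, -1.0]]
contact_force: [-0.3, -0.2, -1.3]
width: 0.594
grip_force: 62.6
```

>>> move_arm(linear=[[0,0.5,-1],[0,0.5,-3],[0,0.5,-5],[0,0.5,-7],[0,0.5,-9],[0,0.5,-11],[0,0.5,-12.5],[0,0.5,-13.5]], twist=[[0,0,0],[0,0,0],[0,0,0],[0,0,0],[0,0,0],[0,0,0],[0,0,0],[0,0,0]], hand=[1,1,1,1,1,1,1,1])

```text
clock: 38.65
tcp_pos: [0.6173, 0.0358, 0.0943]
orientation: [[1.0, -0.001, -0.003], [-0.001, -1.0, 0.0], [-0.003, -0.0, -1.0]]
contact_force: [-0.1, 0.0, -1.7]
width: 0.591
grip_force: 62.7
```

>>> move_arm(linear=[[0,0,-0.4],[0,0,-0.8],[0,0,-1.1],[0,0,-1.4],[0,0,-1.6],[0,0,-1.8],[0,0,-1.95],[0,0,-1.95]], twist=[[0,0,0],[0,0,0],[0,0,0],[0,0,0],[0,0,0],[0,0,0],[0,0,0],[0,0,0]], hand=[1,1,1,1,1,1,1,1])

```text
clock: 39.45
tcp_pos: [0.6191, 0.0363, 0.0781]
orientation: [[1.0, -0.001, 0.001], [-0.001, -1.0, -0.0], [0.001, 0.0, -1.0]]
contact_force: [-2.3, 0.1, 5.2]
width: 0.591
grip_force: 63.3
```

Contact. Release, rise and head for red at (0.426, -0.2645).

>>> move_arm(linear=[[0,0,0],[0,0,0],[0,0,0],[0,0,0],[0,0,0],[0,0,1],[0,0,3],[0,0,5.5]], twist=[[0,0,0],[0,0,0],[0,0,0],[0,0,0],[0,0,0],[0,0,0],[0,0,0],[0,0,0]], hand=[-1,-1,-1,-1,-1,-1,-1,-1])

```text
clock: 40.25
tcp_pos: [0.6178, 0.0363, 0.132]
orientation: [[1.0, -0.001, -0.002], [-0.001, -1.0, 0.0], [-0.002, -0.0, -1.0]]
contact_force: [0.7, -0.1, -0.5]
width: 1.002
grip_force: 0.0
```

>>> move_arm(linear=[[0,0,3],[0,0,6],[-0.7,-1,9],[-2.5,-3.5,10],[-4.7,-7,10],[-6.9,-10.5,10],[-9.1,-14,10],[-11.3,-17.5,10]], twist=[[0,0,0],[0,0,0],[0,0,0],[0,0,0],[0,0,0],[0,0,0],[0,0,0],[0,0,0]], hand=[-1,-1,-1,-1,-1,-1,-1,-1])

```text
clock: 41.05
tcp_pos: [0.5046, -0.1399, 0.2328]
orientation: [[1.0, -0.0, 0.001], [-0.0, -1.0, -0.001], [0.001, 0.001, -1.0]]
contact_force: [0.2, -0.5, -0.0]
width: 0.998
grip_force: 0.0
```

>>> move_arm(linear=[[-2,-3,0],[-4,-6.2,0],[-6,-9.4,0],[-7.4,-11.6,0],[-7.9,-12.4,-1],[-7.9,-12.5,-3],[-7.9,-12.5,-5.5],[-7.9,-12.5,-7.5]], twist=[[0,0,0],[0,0,0],[0,0,0],[0,0,0],[0,0,0],[0,0,0],[0,0,0],[0,0,0]], hand=[-1,-1,-1,-1,-1,-1,-1,-1])

```text
clock: 41.85
tcp_pos: [0.4264, -0.2629, 0.1553]
orientation: [[1.0, -0.0, -0.0], [-0.0, -1.0, 0.001], [-0.0, -0.001, -1.0]]
contact_force: [0.3, 0.3, 0.1]
width: 1.0
grip_force: 0.0
```

>>> move_arm(linear=[[0,0,-2],[0,0,-4],[0,0,-6],[0,0,-7.8],[0,0,-8.3],[0,0,-8.5],[0,0,-8.5],[0,0,-8.5]], twist=[[0,0,0],[0,0,0],[0,0,0],[0,0,0],[0,0,0],[0,0,0],[0,0,0],[0,0,0]], hand=[-1,-1,-1,-1,-1,-1,-1,1])

```text
clock: 42.65
tcp_pos: [0.4272, -0.2642, 0.0728]
orientation: [[1.0, -0.0, 0.001], [-0.0, -1.0, -0.001], [0.001, 0.001, -1.0]]
contact_force: [0.8, -0.6, -0.0]
width: 0.857
grip_force: 0.0
```

>>> move_arm(linear=[[0,0,0],[0,0,0],[0,0,0],[0,0,0],[0,0,0],[0,0,0],[0,0,0],[0,0,0]], twist=[[0,0,0],[0,0,0],[0,0,0],[0,0,0],[0,0,0],[0,0,0],[0,0,0],[0,0,0]], hand=[1,1,1,1,1,1,1,1])

```text
clock: 43.45
tcp_pos: [0.4272, -0.2645, 0.073]
orientation: [[1.0, -0.001, 0.001], [-0.001, -1.0, -0.002], [0.001, 0.002, -1.0]]
contact_force: [-0.3, -1.3, 5.8]
width: 0.592
grip_force: 62.5
```

>>> move_arm(linear=[[0,0,1],[0,0,3],[0,0,5.5],[0,0,8],[0,0,10.5],[0.5,0.5,13],[1.5,2.5,14.5],[3,5,15]], twist=[[0,0,0],[0,0,0],[0,0,0],[0,0,0],[0,0,0],[0,0,0],[0,0,0],[0,0,0]], hand=[1,1,1,1,1,1,1,1])

```text
clock: 44.25
tcp_pos: [0.457, -0.214, 0.224]
orientation: [[1.0, -0.003, 0.002], [-0.003, -1.0, -0.002], [0.002, 0.002, -1.0]]
contact_force: [0.2, -0.4, -2.5]
width: 0.585
grip_force: 62.8
```

>>> move_arm(linear=[[1.5,2.7,0],[3,5.5,0],[4.5,8.5,0],[6,11.5,0],[7.5,14.2,0],[8.9,17,0],[9.8,18.7,0],[10,19.2,0]], twist=[[0,0,0],[0,0,0],[0,0,0],[0,0,0],[0,0,0],[0,0,0],[0,0,0],[0,0,0]], hand=[1,1,1,1,1,1,1,1])

```text
clock: 45.05
tcp_pos: [0.5564, -0.0199, 0.2214]
orientation: [[1.0, 0.002, -0.001], [0.002, -1.0, 0.001], [-0.001, -0.001, -1.0]]
contact_force: [0.6, 0.1, -1.2]
width: 0.59
grip_force: 62.9
```

>>> move_arm(linear=[[0,0,-1],[0,0,-3],[0,0,-5],[0,0,-7],[0,0,-9],[0,0,-11],[0,0,-12.3],[0,0,-13]], twist=[[0,0,0],[0,0,0],[0,0,0],[0,0,0],[0,0,0],[0,0,0],[0,0,0],[0,0,0]], hand=[1,1,1,1,1,1,1,1])

```text
clock: 45.85
tcp_pos: [0.5551, -0.0223, 0.09]
orientation: [[1.0, -0.002, -0.003], [-0.002, -1.0, 0.001], [-0.003, -0.001, -1.0]]
contact_force: [0.3, 0.4, -1.7]
width: 0.588
grip_force: 62.9
```

>>> move_arm(linear=[[0,0,-0.4],[0,0,-0.8],[0,0,-1.1],[0,0,-1.4],[0,0,-1.6],[0,0,-1.8],[0,0,-2],[0,0,-2]], twist=[[0,0,0],[0,0,0],[0,0,0],[0,0,0],[0,0,0],[0,0,0],[0,0,0],[0,0,0]], hand=[1,1,1,1,1,1,1,1])

```text
clock: 46.65
tcp_pos: [0.5571, -0.0218, 0.073]
orientation: [[1.0, -0.001, 0.001], [-0.001, -1.0, -0.0], [0.001, 0.0, -1.0]]
contact_force: [-2.0, 0.4, 4.6]
width: 0.593
grip_force: 63.6
```

>>> move_arm(linear=[[0,0,0],[0,0,0],[0,0,0],[0,0,0],[0,0,0],[0,0,1],[0,0,3],[0,0,5.5]], twist=[[0,0,0],[0,0,0],[0,0,0],[0,0,0],[0,0,0],[0,0,0],[0,0,0],[0,0,0]], hand=[-1,-1,-1,-1,-1,-1,-1,-1])

```text
clock: 47.45
tcp_pos: [0.5558, -0.0216, 0.1271]
orientation: [[1.0, -0.001, -0.002], [-0.001, -1.0, 0.0], [-0.002, -0.0, -1.0]]
contact_force: [-0.4, -0.0, -0.3]
width: 1.002
grip_force: 0.0
```

>>> move_arm(linear=[[0,0,3],[0,0,6],[-0.5,-1,9],[-2,-3.5,10.5],[-4,-7,10.5],[-6,-10.5,10.5],[-8,-14,10.5],[-9.8,-17.5,10.5]], twist=[[0,0,0],[0,0,0],[0,0,0],[0,0,0],[0,0,0],[0,0,0],[0,0,0],[0,0,0]], hand=[-1,-1,-1,-1,-1,-1,-1,-1])

```text
clock: 48.25
tcp_pos: [0.4576, -0.1979, 0.2327]
orientation: [[1.0, -0.0, 0.001], [-0.0, -1.0, -0.001], [0.001, 0.001, -1.0]]
contact_force: [0.4, -0.2, 0.2]
width: 0.998
grip_force: 0.0
```

>>> move_arm(linear=[[-1,-2.5,0],[-2,-5,0],[-3,-7.5,0],[-4,-9.5,0],[-4.5,-10,0],[-4.5,-10,0],[-4.5,-10,0],[-4.5,-10,0]], twist=[[0,0,0],[0,0,0],[0,0,0],[0,0,0],[0,0,0],[0,0,0],[0,0,0],[0,0,0]], hand=[-1,-1,-1,-1,-1,-1,-1,-1])

```text
clock: 49.05
tcp_pos: [0.4139, -0.2958, 0.2319]
orientation: [[1.0, 0.001, 0.0], [0.001, -1.0, 0.0], [0.0, -0.0, -1.0]]
contact_force: [-0.6, 0.0, -0.0]
width: 1.0
grip_force: 0.0
```

Run:
```python
from h import *
s=snap('top','top4.png')
for f in ('top0.npz',None):
    t=load(f) if f else s
    tops(t,[('green',.619,.036,.139,0),('red',.556,-.0225,.134,0),('yel',.6155,-.087,.129,0)])
tops(s,[('tin',.4985,.2695,.058,0)])
print(status.get_obs()['contact_force'])
```

```text
green mean [0.6188 0.0358 0.1383] enc 0.6188 0.0359 0.0216 390
red mean [ 0.5557 -0.0228  0.1334] enc 0.5561 -0.0225 0.0215 394
yel mean [ 0.615  -0.0875  0.1282] enc 0.6155 -0.0871 0.0173 233
green mean [0.6168 0.0359 0.1384] enc 0.6172 0.0361 0.0214 395
red mean [ 0.5555 -0.022   0.1335] enc 0.5563 -0.0221 0.0215 389
yel mean [ 0.6154 -0.0871  0.1281] enc 0.6156 -0.0877 0.0171 235
tin mean [0.4977 0.2691 0.0582] enc 0.4976 0.2694 0.0285 611
[ 0.32067084  0.77535305 -0.31448226]
```

View pics/top4.png

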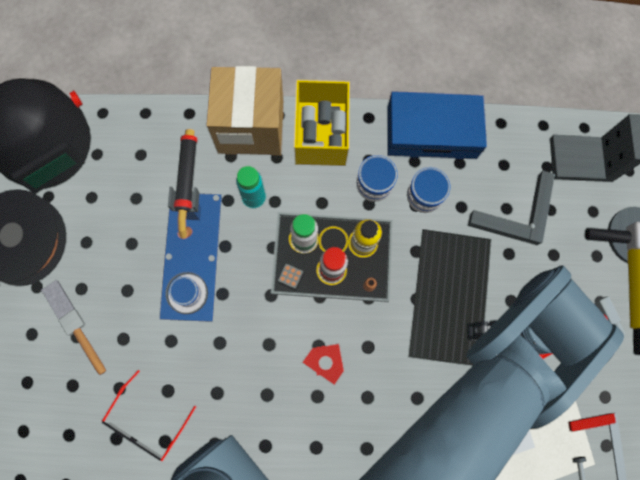

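The cans and bottle are back within 2 mm of where they started: green at (303,225), red at (333,260), yellow at (369,230). The tin is in the cup at (187,292), and the tip box and nozzle look undisturbed. Handing in.

```bash
python3 -c "
from plant import close_job
print(close_job())"
```

```text
the job is handed in; nothing more can be done
None
```

The job is handed in (no verdict came back): the tin is seated in the torch stand's cup, both cans and the bottle stand upright within about 2 mm of their start positions, the tip box and nozzle look undisturbed, and it took about 49 s.

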